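# Throw out the tired mail clip

## Robot

A 7-joint arm with a two-finger parallel gripper is mounted at the origin on the work surface. World frame = base frame: x ahead of the robot, y to its left, z up, the work surface at z = 0. Lengths are in m, angles in rad, forces in N, time in s.
With the tool pointing down it reaches from about 0.425 to 0.875 m from the base axis. Payload 4.7 kg.
Tool frame: the origin (TCP) lies midway between the tips of the shut fingers; the grasp point (between the pads) lies 19 mm behind it (env.tcp_to_grasp is the z of the grasp point in the tool frame, in m); z points along the fingers, y is the direction in which the jaws open and shut (so a half turn about z gives the same grasp; the last joint's range is limited). The gripper opens to 85 mm and grips with 20 to 120 N. Pads are 22 mm wide; open, the fingers measure 114 mm over their backs; the gripper's body (76 mm by 85 mm) begins 54 mm behind the grasp point. The pads swing forward as they close: fully open they stand 13 mm farther back than shut.
Start: joints at [1.249, 0.321, -0.07, 1.45, 0.023, 1.371, -0.057], TCP at [0.214, -0.614, 0.231] pointing down, gripper open.
Joint ranges: [-2.86, 2.86], [-0.3, 2.09], [-1.38, 1.24], [0.06, 2.45], [-1.56, 4.7], [0.09, 2.05], [-2.69, 2.69]. Speed limits (rad/s): [2.57, 2.57, 3.14, 3.14, 3.14, 3.14, 3.14].

## Interface

Orientations are given as a unit quaternion [w, x, y, z].
In Python, from bench import env, grab_frame, workorder gives the robot as it stands.
- The arm moves only by the tool drive_tool, never from a script. Its argument "steps" is a list of rows, each an object with "delta_pos": the shift along the tool's x, y, z in cm, a list of three; "turn": the turn about the tool's z in degrees. In form: [{"delta_pos": [x, y, z], "turn": turn}, ...]. A call has exactly 5 rows; each row is the pose to reach, as a shift and turn from the pose commanded when the call began, along the tool's axes at that moment; what a row does not reach only later rows make up. A row lasts 1/12 s, in which the tool goes at most 41.7 mm and 7.16 degrees, less where a joint would pass 70% of its speed; a pose out of reach is approached as far as the arm can. A call with a gripper value outside its range is refused whole. "claw" is the opening, from -1 (shut) to 1 (fully open), so that 0 is half open, set as the call begins (left out, the last holds). The fingers move at their own pace and stop on an object; "newtons" is the grip in N (left out, the last holds). Time passes only in rows, so rows that repeat a pose let the fingers close, or fill a call up. It gives the time, the measured TCP pose, the force and the opening at its end, in the units of the state.
- env.observe(): the state, without advancing time (a new reading comes with each control period).
- grab_frame(name): name is "scene" or "top" or "wrist"; returns a dict with "frame" (400x640x3 uint8, red, green, blue), "mtx" (3x3 intrinsics, pixels), "k1" (the pictures are not rectified: a ray, as slopes to the right and down, at radius r is drawn at 1 + k1 r^2 times it, then the intrinsics apply), "position" and "rotation" of the camera in the world. Camera axes: x right, y down, z forward; pixel columns grow to the right and rows downward; lengths in m; the calibration is good to about 2 mm. A picture is of the moment at which its call begins. There is no depth.
- workorder.job_done(): hands the job in, once; it reports no verdict.
The state is a dict: "clock": time; "q": joint angles; "joint_vel": joint speeds; "tau": joint torques, N m; "position": TCP position; "eef_rot": TCP orientation; "ft_force": force on the tool from outside, world axes, zero at the start; "moment": the same for the moment, N m; "width": opening from 0.0 (shut) to 1.0 (fully open).
Only numpy, scipy, OpenCV 4.12 (cv2) and the standard library are available. Lean on these libraries where they do the work, as an engineer would, in place of code of your own. Each camera call takes 0.05 s, during which the arm holds its last target.

## Task

Two blue mail clips lie on the round wooden turntable; they look the same, but the spring of one has gone weak. Squeeze the handles of both, one after the other, to feel which clip is weak, then pick up the weak one by its handles and put it into the orange silicone cup. Leave the firm clip lying on the turntable where it is, and the cup standing.

Things in the scene. Friction and masses are not known exactly. Their poses are not given: they have to be found in the camera images.
- turntable: Round wooden turntable tray, 300 mm across, flat top 30 mm above the table; it does not turn now. Origin: centre of its underside. Two blue spring clips start on it, their handle squeeze points at (0, 75, 44) and (0, -75, 44) mm in its frame: mid-height, between the handles. Both clips lie along its x, handle ends to +x, jaws to -x, and are squeezed along its y.
- clip_a (a joint): How far the handles of one of the two clips are squeezed, rad: 0 let go, 0.36 shut. It may lie on either place. The clips look alike: 84 mm long, on edge, 28 mm tall, 41 mm wide at the handle ends, 15 mm at the jaws, 40 g. The squeeze point lies 24 mm from the clip's middle towards the handle ends; there it is 35 mm wide let go, 22 mm shut.
- clip_b (a joint): The same for the other clip. One of the two is weak: at the squeeze point it starts to give at 2 N and is shut by 5 N, so it can be carried shut. The firm one starts to give at 18 N, closes 3 mm by 30 N and needs about 68 N to shut. A 20 N squeeze shuts the weak one (21 to 23 mm wide) and hardly moves the firm one (34 to 36 mm). Let go, the handles spring back to 35 mm.
- cup_in (a point): Orange silicone cup, wide and low, standing loose on the table: 124 mm across the rim, 45 mm tall, wall 4 mm, about 220 g. The point is the centre of its inner floor; z points up out of the mouth.
Things that resemble listed ones, but are neither listed nor needed, are in the scene too. What is shaped like the part that bears clip_a but turquoise is not meant. Leave any red look-alike of the part that bears clip_b alone.

How it is judged:
On the way, in this order (a step that is already met when the one before it is completed fails the run):
1. the firm clip has been squeezed between the fingers, on the turntable (contact force between the fingers and clip_a above 5 N and height (world z) of clip_a below 0.06 m), for 0.1 s.
2. the weak clip is squeezed and picked up clear of the turntable (height (world z) of clip_b above 0.05 m and value of joint clip_b above 0.1 rad), for 0.1 s.
At the end, for the whole second after the job is handed in: the weak clip (clip_b) lies at rest inside the cup (its hinge within the cup's wall and below the rim), the cup stands upright, and the firm clip (clip_a) lies at rest on the turntable, on edge as before and within 35 mm of where it started (horizontal distance between clip_b and cup_in below 0.058 m and z of clip_b in the frame of cup_in between -0.01 and 0.04 m and linear speed of clip_b below 0.03 m/s and angle between each of cup_in, clip_a's own z axis and vertical below 0.17 rad and distance of clip_a from where it was at the start of the episode below 0.035 m and linear speed of clip_a below 0.02 m/s); the robot touches nothing.
It also fails if it takes over 58 s, if anything falls off the work surface, if the arm or the gripper's body presses on something with over 40 N, if the wrist force passes 120 N, or if a joint passes its speed limit or range.

## Working session

There is one attempt and no reset: what is moved stays moved. The work goes in short steps, Python scripts to look and compute and a tool call to move; the robot and the scene stay as the last step left them, time stands still between calls to the robot, and variables do not carry over. Pictures are saved under pics/ and viewed, and the job is handed in when it is done.

Besides the shell and the picture viewer there is one more tool, called after "Emit:" as name([rows], argument=value, ...), one row to a line, values as JSON. drive_tool: Moves the arm, as the interface text tells. Its arguments: {"type":"object","properties":{"steps":{"type":"array"},"claw":{"type":"number"},"newtons":{"type":"number"}},"required":["steps"]}

```bash
mkdir -p pics; ls
cat > h.py <<'E'
import numpy as np, cv2, json
from bench import env, grab_frame, workorder
def snap(n,f):
    d=grab_frame(n); cv2.imwrite(f'pics/{f}.png',d['frame'][:,:,::-1]); np.save(f'pics/{f}.npy',d,allow_pickle=True); return d
def load(f): return np.load(f'pics/{f}.npy',allow_pickle=True).item()
def ray(d,uv):
    K=np.array(d['mtx']); k=d['k1']
    p=cv2.undistortPoints(np.array(uv,float).reshape(-1,1,2),K,np.array([k,0,0,0,0.])).reshape(-1,2)
    R=np.array(d['rotation']).reshape(3,3)
    return np.c_[p,np.ones(len(p))]@R.T, np.array(d['position'])
def plane(d,uv,z):
    r,c=ray(d,uv); return c+r*((z-c[2])/r[:,2])[:,None]
E
python3 - <<'E'
from h import *
for n in ['scene','top','wrist']:
    d=snap(n,n+'0'); print(n,d['position'],d['k1'],np.shape(d['rotation']))
o=env.observe(); print({k:np.round(v,3) for k,v in o.items()}, env.tcp_to_grasp)
E
```

```text
pics
scene [0.96843664 0.70541184 0.64987656] -0.09917621045091625 (4,)
top [0.40463352 0.06082137 1.58663333] -0.15645399419051284 (4,)
wrist [ 0.28166615 -0.58994729  0.37375845] -0.04626661777411057 (4,)
{'clock': np.float64(0.15), 'q': array([ 1.249,  0.322, -0.07 ,  1.451,  0.023,  1.371, -0.057]), 'joint_vel': array([-0.001, -0.002,  0.001, -0.005,  0.   ,  0.   , -0.001]), 'tau': array([-0.0000e+00, -4.9409e+01, -3.8300e-01, -3.1469e+01,  1.3000e-02,
        8.0000e-03,  0.0000e+00]), 'position': array([ 0.214, -0.613,  0.231]), 'eef_rot': array([-0.001,  0.986,  0.167, -0.   ]), 'ft_force': array([-0.253, -0.149, -0.137]), 'moment': array([-0.005,  0.039,  0.001]), 'width': np.float64(0.997)} -0.0187
```

```bash
sed -i "s/R=np.array(d\['rotation'\]).reshape(3,3)/from scipy.spatial.transform import Rotation as Ro; R=Ro.from_quat(np.roll(d['rotation'],-1)).as_matrix()/" h.py; ls pics
```

```text
scene0.npy
scene0.png
top0.npy
top0.png
wrist0.npy
wrist0.png
```

View pics/top0.png

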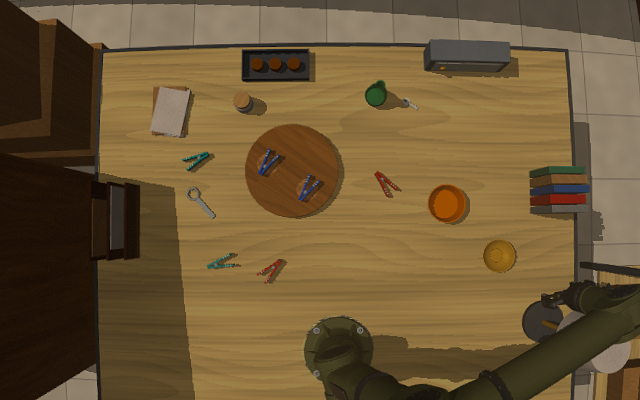

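View pics/scene0.png

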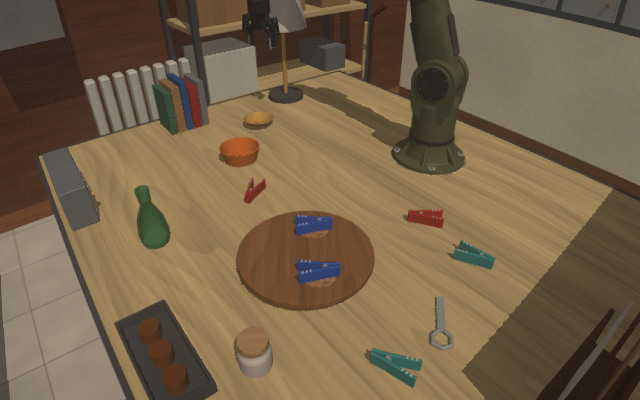

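View pics/wrist0.png

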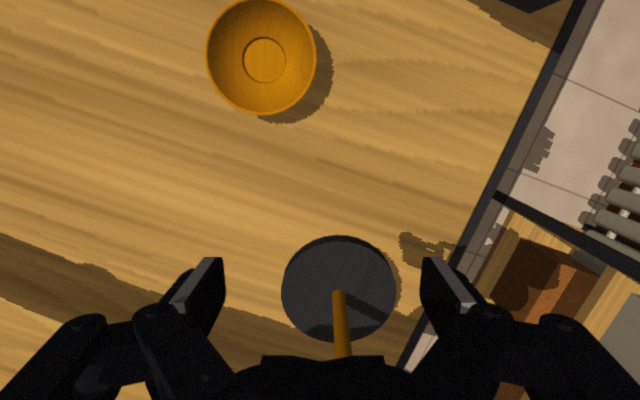

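The top view shows the turntable at about (294,170), with blue clips at (268,162) and (309,187). The orange cup is at (449,203), and the yellow bowl at (500,256) is a decoy. The scene view agrees with this layout.

Run:
```python
from h import *
d=load('top0'); f=d['frame']; hsv=cv2.cvtColor(f,cv2.COLOR_RGB2HSV)
m=cv2.inRange(hsv,(105,110,50),(125,255,255)); m[:, :230]=0; m[:,350:]=0; m[:120]=0
n,l,s,c=cv2.connectedComponentsWithStats(cv2.dilate(m,np.ones((3,3))))
for i in range(1,n):
    if s[i,4]<40: continue
    ys,xs=np.nonzero((l==i)&(m>0)); P=plane(d,np.c_[xs,ys],.05)[:,:2]
    r=cv2.minAreaRect(P.astype(np.float32)*1000); print('clip',len(xs),c[i],P.mean(0).round(4),r)
def comp(mask,name,z):
    n,l,s,c=cv2.connectedComponentsWithStats(mask); i=1+np.argmax(s[1:,4])
    cn=max(cv2.findContours((l==i).astype(np.uint8),cv2.RETR_EXTERNAL,cv2.CHAIN_APPROX_NONE)[0],key=len).reshape(-1,2)
    P=plane(d,cn,z)[:,:2]; print(name,s[i],cv2.fitEllipse(P.astype(np.float32)*1000), cv2.minEnclosingCircle(P.astype(np.float32)*1000))
m=cv2.inRange(hsv,(3,190,120),(13,255,255)); m[:,:420]=0; comp(m,'cup',.045)
print(hsv[200,448],hsv[203,465],hsv[140,300],hsv[100,300],hsv[200,280])
m=cv2.inRange(hsv,(5,90,40),(14,255,150)); m[:,:240]=0;m[:,348:]=0;m[:118]=0;m[225:]=0; cv2.imwrite('pics/tm.png',m); comp(m,'tt',.03)
x=cv2.resize(f[115:225,240:480,::-1],None,fx=3.3,fy=3.3,interpolation=cv2.INTER_CUBIC); cv2.imwrite('pics/z.png',x)
```

```text
clip 83 [266.45493562 162.64377682] [0.5958 0.2236] ((601.4194946289062, 221.40896606445312), (38.72520065307617, 81.0905532836914), 55.904090881347656)
clip 75 [307.2079646 188.2300885] [0.5155 0.0949] ((519.430419921875, 92.04646301269531), (38.15879440307617, 82.65589141845703), 58.7013053894043)
cup [550 195  36   8 270] ((485.7633972167969, -757.9912109375), (25.167171478271484, 176.1123504638672), 179.86309814453125) ((484.25775146484375, -758.3314208984375), 63.869834899902344)
[ 15 255 157] [ 14 222 133] [ 15 195 107] [ 20 134 156] [ 15 194 104]
tt [262 127  59  63 583] ((600.9773559570312, 154.9442596435547), (145.94549560546875, 193.1996307373047), 105.63322448730469) ((612.3243408203125, 153.9800567626953), 109.02030181884766)
```

View pics/z.png

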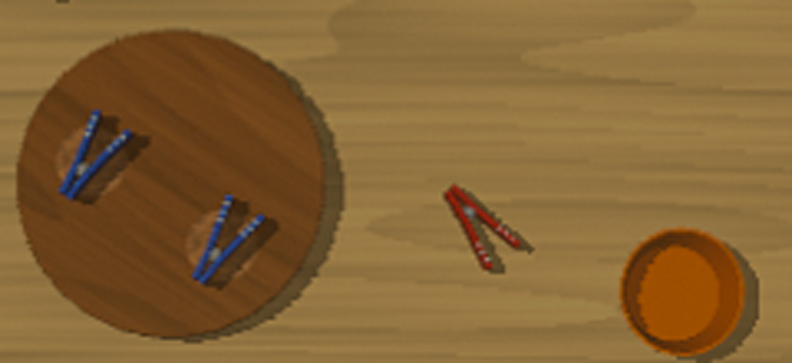

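Run:
```python
from h import *
d=load('top0'); f=d['frame']; hsv=cv2.cvtColor(f,cv2.COLOR_RGB2HSV)
def circ(m,z,name,ctr,R):
    m=cv2.morphologyEx(m,cv2.MORPH_CLOSE,np.ones((5,5)))
    n,l,s,c=cv2.connectedComponentsWithStats(m); i=1+np.argmax(s[1:,4])
    cn=max(cv2.findContours((l==i).astype(np.uint8),cv2.RETR_EXTERNAL,cv2.CHAIN_APPROX_NONE)[0],key=len).reshape(-1,2)
    P=plane(d,cn,z)[:,:2]*1000; print(name,s[i],cv2.fitEllipse(P.astype(np.float32)), cv2.minEnclosingCircle(P.astype(np.float32)))
m=cv2.inRange(hsv,(8,225,60),(17,255,255)); m[:,:420]=0;m[:,475:]=0;m[:180]=0;m[228:]=0; circ(m,.045,'cup',0,0)
m=cv2.inRange(hsv,(9,165,50),(17,255,135)); m[:,:240]=0;m[:,348:]=0;m[:118]=0;m[225:]=0; cv2.imwrite('pics/tm.png',m); circ(m,.03,'tt',0,0)
# clips: axis
m=cv2.inRange(hsv,(105,110,50),(125,255,255)); m[:, :230]=0; m[:,350:]=0; m[:120]=0
n,l,s,c=cv2.connectedComponentsWithStats(cv2.dilate(m,np.ones((3,3))))
for i in range(1,n):
    if s[i,4]<40: continue
    ys,xs=np.nonzero((l==i)&(m>0)); P=plane(d,np.c_[xs,ys],.056)[:,:2]*1000
    print(np.linalg.eigh(np.cov(P.T)), P[P[:,0].argmax()],P[P[:,0].argmin()],P[P[:,1].argmax()],P[P[:,1].argmin()])
    (cx,cy),_,_=cv2.minAreaRect(P.astype(np.float32)); print(cx,cy)
d2=load('scene0'); hsv=cv2.cvtColor(d2['frame'],cv2.COLOR_RGB2HSV)
m=cv2.inRange(hsv,(5,200,80),(12,255,255)); m[:,:210]=0;m[:,265:]=0;m[:130]=0;m[170:]=0
ys,xs=np.nonzero(m); print(xs.min(),xs.max(),ys.min(),ys.max()); print(plane(d2,[[(xs.min()+xs.max())/2,147.]],.045))
```

```text
cup [ 428  185   38   38 1122] ((471.94873046875, -347.24395751953125), (117.9131851196289, 118.35066223144531), 173.3842010498047) ((472.5443420410156, -347.1247863769531), 60.84227752685547)
tt [ 245  124   94   93 6715] ((579.8536376953125, 143.80569458007812), (294.1487121582031, 294.84857177734375), 25.42735481262207) ((579.8908081054688, 143.39547729492188), 149.10589599609375)
EighResult(eigenvalues=array([ 96.92878582, 514.25970507]), eigenvectors=array([[-0.55187557, -0.83392647],
       [-0.83392647,  0.55187557]])) [643.46471263 215.0900829 ] [564.84187374 236.81991313] [571.18502459 246.25903031] [621.12287711 183.63298966]
600.651123046875 220.78199768066406
EighResult(eigenvalues=array([ 96.01635796, 549.15534351]), eigenvectors=array([[-0.59029133, -0.80719028],
       [-0.80719028,  0.59029133]])) [564.03082779  86.77762339] [482.95535829 111.91055544] [489.21006248 118.11892521] [545.12277714  55.67773204]
518.982177734375 91.92448425292969
233 233 141 141
[[ 0.49220884 -0.34797056  0.045     ]]
```

View pics/tm.png

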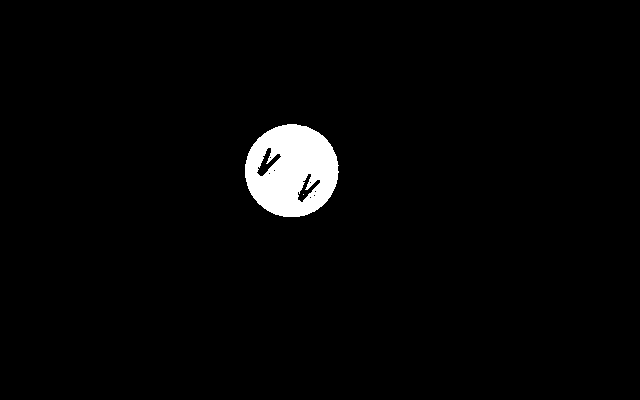

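```bash
cat >> h.py <<'E'
def yaw():
    o=env.observe(); R=Ro2(o); return np.degrees(np.arctan2(R[1,0],R[0,0]))
def Ro2(o):
    from scipy.spatial.transform import Rotation as Ro
    return Ro.from_quat(np.roll(o['eef_rot'],-1)).as_matrix()
def go(x,y,z,tooly=57.6):
    "delta in tool axes cm; turn deg so that tool y points to tooly deg"
    o=env.observe(); R=Ro2(o); d=R.T@(np.array([x,y,z])-o['position'])*100
    ty=np.degrees(np.arctan2(R[1,1],R[0,1])); 
    print('pos',o['position'].round(4),'ty',ty.round(2),'tilt',R[:,2].round(3),'w',round(float(o['width']),4),'F',np.round(o['ft_force'],2),'t',o['clock'])
    print('delta',d.round(2),'turn',round(-(tooly-ty),2), 'j7',o['q'][6].round(3))
E
python3 - <<'E'
from h import *
go(.50,-.40,.231); go(.54,.08,.2)
E
```

```text
pos [ 0.214  -0.6134  0.2305] ty -70.76 tilt [-0.001  0.001 -1.   ] w 0.997 F [-0.25 -0.15 -0.14] t 0.15
delta [ 34.03 -10.72  -0.04] turn -128.36 j7 -0.057
pos [ 0.214  -0.6134  0.2305] ty -70.76 tilt [-0.001  0.001 -1.   ] w 0.997 F [-0.25 -0.15 -0.14] t 0.15
delta [ 53.63 -54.72   3.12] turn -128.36 j7 -0.057
```

Emit:
drive_tool([
  {"delta_pos": [3.6,-1.1,0],"turn": -7},
  {"delta_pos": [7.2,-2.2,0],"turn": -14},
  {"delta_pos": [11,-3.5,0],"turn": -21},
  {"delta_pos": [15,-4.7,0],"turn": -28},
  {"delta_pos": [19,-6,0],"turn": -35},
], claw=1, newtons=20)

```text
clock: 0.57
position: [0.3744, -0.4935, 0.2311]
eef_rot: [-0.0, 0.889, 0.458, -0.0]
ft_force: [1.1, -0.8, -0.1]
width: 1.003
```

Run:
```python
from h import *
go(.50,-.35,.231)
```

```text
pos [ 0.3744 -0.4935  0.2311] ty -35.46 tilt [-0.  0. -1.] w 1.0031 F [ 1.14 -0.81 -0.09] t 0.5667
delta [1.898e+01 1.910e+00 1.000e-02] turn -93.06 j7 0.21
```

Emit:
drive_tool([
  {"delta_pos": [3.8,0.4,0],"turn": -7},
  {"delta_pos": [7.6,0.8,0],"turn": -14},
  {"delta_pos": [11.4,1.2,0],"turn": -21},
  {"delta_pos": [15.2,1.6,0],"turn": -28},
  {"delta_pos": [19,2,0],"turn": -35},
])

```text
clock: 0.98
position: [0.5015, -0.3507, 0.2312]
eef_rot: [-0.0, 0.71, 0.705, -0.0]
ft_force: [0.5, -1.0, 0.3]
width: 1.0
```

Run:
```python
from h import *
go(.56,-.10,.2);go(.54,.0805,.2)
```

```text
pos [ 0.5015 -0.3507  0.2312] ty -0.42 tilt [-0. -0. -1.] w 1.0 F [ 0.51 -1.    0.28] t 0.9833
delta [25.11  5.67  3.11] turn -58.02 j7 0.476
pos [ 0.5015 -0.3507  0.2312] ty -0.42 tilt [-0. -0. -1.] w 1.0 F [ 0.51 -1.    0.28] t 0.9833
delta [43.14  3.54  3.11] turn -58.02 j7 0.476
```

Emit:
drive_tool([
  {"delta_pos": [4,0.6,0.2],"turn": -6},
  {"delta_pos": [8,1.2,0.4],"turn": -12},
  {"delta_pos": [12,1.8,0.6],"turn": -18},
  {"delta_pos": [16,2.4,0.8],"turn": -24},
  {"delta_pos": [20,3,1],"turn": -29},
])

```text
clock: 1.4
position: [0.5331, -0.1507, 0.221]
eef_rot: [-0.0, 0.511, 0.86, -0.0]
ft_force: [0.9, -0.3, 1.1]
width: 1.003
```

Run:
```python
from h import *
go(.54,.0805,.18)
```

```text
pos [ 0.5331 -0.1507  0.221 ] ty 28.52 tilt [-0. -0. -1.] w 1.0033 F [ 0.89 -0.32  1.13] t 1.4
delta [19.99 11.65  4.09] turn -29.08 j7 0.649
```

Emit:
drive_tool([
  {"delta_pos": [3.3,1.9,0.7],"turn": -6},
  {"delta_pos": [6.6,3.8,1.4],"turn": -12},
  {"delta_pos": [10,5.8,2.1],"turn": -18},
  {"delta_pos": [13.3,7.7,2.8],"turn": -24},
  {"delta_pos": [16,9.3,3.3],"turn": -29},
])

```text
clock: 1.82
position: [0.5387, 0.0355, 0.1878]
eef_rot: [-0.0, 0.279, 0.96, 0.0]
ft_force: [0.2, -0.0, -0.1]
width: 0.998
```

Run:
```python
from h import *
go(.54,.0805,.18); d=snap('wrist','w1'); print(d['position'])
```

```text
pos [0.5387 0.0355 0.1878] ty 57.65 tilt [-0.  0. -1.] w 0.9985 F [ 0.16 -0.   -0.09] t 1.8167
delta [2.29 3.87 0.78] turn 0.05 j7 0.786
[0.478823   0.073664   0.33123465]
```

View pics/w1.png

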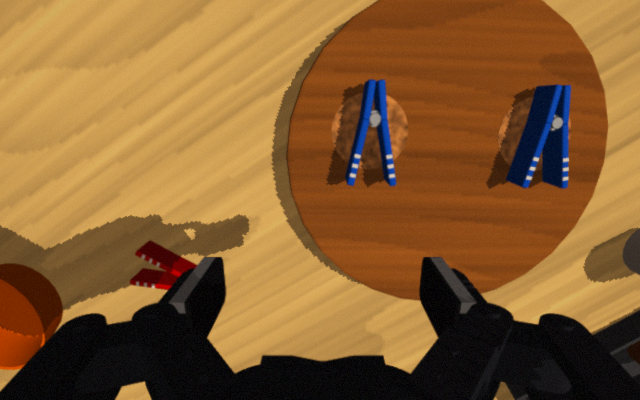

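The wrist view shows both blue clips lying along the tool's x axis. The near one has handle ends at about (350,183) and (391,183) and jaws at (375,82). The far one is at about (550,135).

Run:
```python
from h import *
d=load('w1')
# top-edge pixels: jaws tip mid, handle tips mid (top faces)
P=plane(d,[[376,81],[349.5,184],[391.5,184]],.058); print(P.round(4))
a=P[0,:2]; b=P[1:,:2].mean(0); u=(b-a)/np.linalg.norm(b-a); print('len',np.linalg.norm(b-a),'width',np.linalg.norm(P[1]-P[2]),'dir y',np.degrees(np.arctan2(u[0],-u[1])),'sq',a+u*(.042+.024))
P=plane(d,[[560,86],[525,187],[566,187]],.058);print(P.round(4))
a=P[0,:2]; b=P[1:,:2].mean(0); u=(b-a)/np.linalg.norm(b-a); print('len',np.linalg.norm(b-a),'width',np.linalg.norm(P[1]-P[2]),'dir y',np.degrees(np.arctan2(u[0],-u[1])),'sq',a+u*(.042+.024))
go(.54,.0805,.18)
```

```text
[[0.4857 0.1186 0.058 ]
 [0.545  0.0586 0.058 ]
 [0.564  0.0886 0.058 ]]
len 0.08224228893519796 width 0.035426177562518535 dir y 56.84571318682424 sq [0.54090831 0.0824633 ]
[[0.5661 0.2426 0.058 ]
 [0.6278 0.1849 0.058 ]
 [0.6475 0.2162 0.058 ]]
len 0.0829723817013381 width 0.03691888482480373 dir y 59.5523323653797 sq [0.62300744 0.20915534]
pos [0.5379 0.0433 0.1873] ty 58.33 tilt [-0.001  0.005 -1.   ] w 0.9986 F [-0.75  6.25  0.62] t 1.8667
delta [1.77 3.28 0.75] turn 0.73 j7 0.787
```

Emit:
drive_tool([
  {"delta_pos": [1,1.6,1],"turn": 0},
  {"delta_pos": [1.6,3.0,2],"turn": 0},
  {"delta_pos": [1.6,3.0,4],"turn": 0},
  {"delta_pos": [1.6,3.0,6],"turn": 0},
  {"delta_pos": [1.6,3.0,6],"turn": 0},
])

```text
clock: 2.28
position: [0.5394, 0.0656, 0.1245]
eef_rot: [-0.003, 0.282, 0.959, -0.001]
ft_force: [-1.0, -0.6, -1.7]
width: 0.998
```

Run:
```python
from h import *
go(.5405,.0815,.034)
```

```text
pos [0.5394 0.0656 0.1245] ty 57.25 tilt [-0.007 -0.    -1.   ] w 0.9978 F [-1.04 -0.62 -1.68] t 2.2833
delta [0.72 1.43 9.05] turn -0.35 j7 0.67
```

Emit:
drive_tool([
  {"delta_pos": [0.7,1.4,1],"turn": 0},
  {"delta_pos": [0.7,1.4,2],"turn": 0},
  {"delta_pos": [0.7,1.4,3],"turn": 0},
  {"delta_pos": [0.7,1.4,3],"turn": 0},
  {"delta_pos": [0.7,1.4,3],"turn": 0},
])

```text
clock: 2.7
position: [0.5436, 0.0807, 0.0979]
eef_rot: [-0.001, 0.282, 0.959, -0.0]
ft_force: [0.4, 0.3, -0.2]
width: 1.0
```

Run:
```python
from h import *
go(.5405,.0815,.034);d=snap('wrist','w2')
```

```text
pos [0.5436 0.0807 0.0979] ty 57.19 tilt [-0.001 -0.001 -1.   ] w 0.9997 F [ 0.41  0.28 -0.18] t 2.7
delta [ 0.3  -0.09  6.39] turn -0.41 j7 0.614
```

View pics/w2.png

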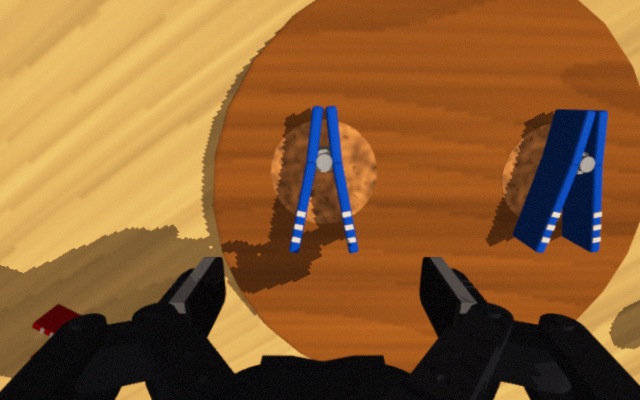

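The clip (jaws at (324,107), handle ends at (295,250) and (353,250)) is centred between the fingers, whose midpoint is at about u=322.

Emit:
drive_tool([
  {"delta_pos": [0.3,0,1.5],"turn": -0.4},
  {"delta_pos": [0.3,0,3.2],"turn": -0.4},
  {"delta_pos": [0.3,0,4.8],"turn": -0.4},
  {"delta_pos": [0.3,0,5.9],"turn": -0.4},
  {"delta_pos": [0.3,0,5.9],"turn": -0.4},
])

```text
clock: 3.17
position: [0.5402, 0.0825, 0.0376]
eef_rot: [-0.002, 0.279, 0.96, -0.001]
ft_force: [-0.9, -0.0, -0.4]
width: 1.001
```

Run:
```python
from h import *
go(.5405,.0815,.034)
```

```text
pos [0.5402 0.0825 0.0376] ty 57.6 tilt [-0.003 -0.    -1.   ] w 1.0015 F [-0.94 -0.   -0.4 ] t 3.1667
delta [-0.08 -0.06  0.36] turn 0.0 j7 0.565
```

Emit:
drive_tool([
  {"delta_pos": [0,0,0.2],"turn": 0},
  {"delta_pos": [0,0,0.2],"turn": 0},
  {"delta_pos": [0,0,0.2],"turn": 0},
  {"delta_pos": [0,0,0.2],"turn": 0},
  {"delta_pos": [0,0,0.2],"turn": 0},
], claw=-1, newtons=20)

```text
clock: 3.58
position: [0.5432, 0.0833, 0.0391]
eef_rot: [0.002, 0.279, 0.96, 0.0]
ft_force: [-1.4, -0.6, 11.2]
width: 0.298
```

Emit:
drive_tool([
  {"delta_pos": [0,0,0],"turn": 0},
  {"delta_pos": [0,0,0],"turn": 0},
  {"delta_pos": [0,0,0],"turn": 0},
  {"delta_pos": [0,0,0],"turn": 0},
  {"delta_pos": [0,0,0],"turn": 0},
])

```text
clock: 4.0
position: [0.5435, 0.0834, 0.0394]
eef_rot: [0.002, 0.279, 0.96, 0.0]
ft_force: [-0.4, -1.7, 7.3]
width: 0.234
```

Run:
```python
from h import *
go(.5405,.0815,.034);d=snap('wrist','w3')
```

```text
pos [0.5435 0.0834 0.0394] ty 57.63 tilt [ 0.004 -0.    -1.   ] w 0.2342 F [-0.43 -1.7   7.25] t 4.0
delta [ 0.15 -0.32  0.54] turn 0.03 j7 0.563
```

View pics/w3.png

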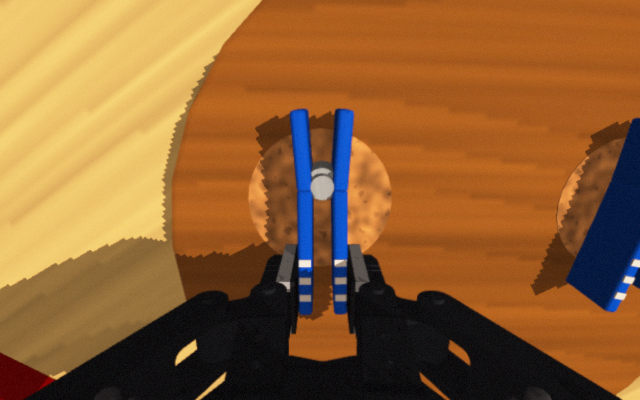

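Clip 1 shuts fully at 20 N (about 20 mm), so it is probably the weak one. I'll release it without lifting and squeeze the other clip.

Emit:
drive_tool([
  {"delta_pos": [0,0,0],"turn": 0},
  {"delta_pos": [0,0,0],"turn": 0},
  {"delta_pos": [0,0,0],"turn": 0},
  {"delta_pos": [0,0,0],"turn": 0},
  {"delta_pos": [0,0,0],"turn": 0},
], claw=1)

```text
clock: 4.47
position: [0.5412, 0.0833, 0.0371]
eef_rot: [-0.0, 0.279, 0.96, -0.0]
ft_force: [0.2, -0.0, 0.2]
width: 0.925
```

Emit:
drive_tool([
  {"delta_pos": [0,0,-1],"turn": 0},
  {"delta_pos": [0,0,-3],"turn": 0},
  {"delta_pos": [0,0,-5],"turn": 0},
  {"delta_pos": [0,0,-6],"turn": 0},
  {"delta_pos": [0,0,-6],"turn": 0},
])

```text
clock: 4.88
position: [0.5434, 0.0838, 0.1002]
eef_rot: [0.002, 0.279, 0.96, 0.001]
ft_force: [0.6, 0.8, -0.7]
width: 1.003
```

Run:
```python
from h import *
go(.6215,.208,.1)
```

```text
pos [0.5434 0.0838 0.1002] ty 57.64 tilt [ 0.005 -0.    -1.   ] w 1.0031 F [ 0.56  0.75 -0.71] t 4.8833
delta [ 0.05 14.67  0.06] turn 0.04 j7 0.617
```

Emit:
drive_tool([
  {"delta_pos": [0,3.7,0],"turn": 0},
  {"delta_pos": [0,7.4,0],"turn": 0},
  {"delta_pos": [0,11,0],"turn": 0},
  {"delta_pos": [0,14.6,0],"turn": 0},
  {"delta_pos": [0,14.6,0],"turn": 0},
])

```text
clock: 5.3
position: [0.6199, 0.215, 0.0961]
eef_rot: [-0.001, 0.275, 0.961, 0.003]
ft_force: [-2.1, 0.5, 0.4]
width: 1.002
```

Emit:
drive_tool([
  {"delta_pos": [0,0,0],"turn": 0},
  {"delta_pos": [0,0,0],"turn": 0},
  {"delta_pos": [0,0,0],"turn": 0},
  {"delta_pos": [0,0,0],"turn": 0},
  {"delta_pos": [0,0,0],"turn": 0},
])

```text
clock: 5.72
position: [0.6196, 0.2049, 0.0973]
eef_rot: [0.0, 0.28, 0.96, -0.001]
ft_force: [-0.1, 0.9, 0.7]
width: 0.998
```

Run:
```python
from h import *
go(.6215,.208,.038); d=snap('wrist','w4')
```

```text
pos [0.6196 0.2049 0.0973] ty 57.53 tilt [ 0.    -0.001 -1.   ] w 0.9985 F [-0.1   0.86  0.72] t 5.7167
delta [0.01 0.37 5.93] turn -0.07 j7 0.38
```

View pics/w4.png

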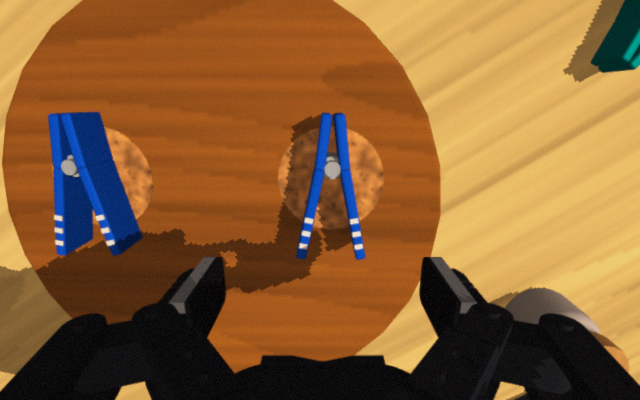

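The second clip has handle ends at (302,257) and (361,257), centred at about u=331. That is roughly 4 mm to +y of the tool and matches the computed delta.

Emit:
drive_tool([
  {"delta_pos": [-0.1,0.4,1.5],"turn": 0},
  {"delta_pos": [-0.1,0.4,3.2],"turn": 0},
  {"delta_pos": [-0.1,0.4,4.8],"turn": 0},
  {"delta_pos": [-0.1,0.4,5.8],"turn": 0},
  {"delta_pos": [-0.1,0.4,5.8],"turn": 0},
])

```text
clock: 6.18
position: [0.6207, 0.2085, 0.0358]
eef_rot: [-0.002, 0.279, 0.96, -0.001]
ft_force: [0.3, -0.5, 0.2]
width: 0.997
```

Emit:
drive_tool([
  {"delta_pos": [0,0,0],"turn": 0},
  {"delta_pos": [0,0,0],"turn": 0},
  {"delta_pos": [0,0,0],"turn": 0},
  {"delta_pos": [0,0,0],"turn": 0},
  {"delta_pos": [0,0,0],"turn": 0},
], claw=-1, newtons=20)

```text
clock: 6.6
position: [0.6237, 0.2098, 0.0409]
eef_rot: [0.001, 0.279, 0.96, 0.001]
ft_force: [0.5, -0.8, 3.7]
width: 0.414
```

Emit:
drive_tool([
  {"delta_pos": [0,0,0],"turn": 0},
  {"delta_pos": [0,0,0],"turn": 0},
  {"delta_pos": [0,0,0],"turn": 0},
  {"delta_pos": [0,0,0],"turn": 0},
  {"delta_pos": [0,0,0],"turn": 0},
])

```text
clock: 7.02
position: [0.6237, 0.2098, 0.0408]
eef_rot: [0.001, 0.279, 0.96, 0.001]
ft_force: [0.0, -0.3, 6.5]
width: 0.41
```

Run:
```python
from h import *
go(.6215,.208,.038); d=snap('wrist','w5')
```

```text
pos [0.6237 0.2098 0.0408] ty 57.63 tilt [ 0.003  0.    -1.   ] w 0.4104 F [ 0.04 -0.3   6.46] t 7.0167
delta [ 0.09 -0.27  0.28] turn 0.03 j7 0.346
```

View pics/w5.png

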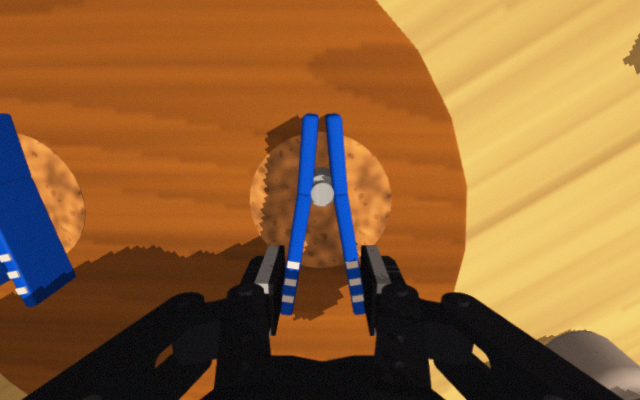

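This clip holds at 34.9 mm under 20 N, so it is the firm one. I'll release it and go back to the weak clip.

Emit:
drive_tool([
  {"delta_pos": [0,0,0],"turn": 0},
  {"delta_pos": [0,0,0],"turn": 0},
  {"delta_pos": [0,0,0],"turn": 0},
  {"delta_pos": [0,0,0],"turn": 0},
  {"delta_pos": [0,0,0],"turn": 0},
], claw=1)

```text
clock: 7.48
position: [0.6223, 0.2094, 0.0389]
eef_rot: [-0.0, 0.279, 0.96, -0.0]
ft_force: [-0.1, 0.1, 0.2]
width: 0.999
```

Emit:
drive_tool([
  {"delta_pos": [0,0,-1],"turn": 0},
  {"delta_pos": [0,0,-3],"turn": 0},
  {"delta_pos": [0,0,-5],"turn": 0},
  {"delta_pos": [0,0,-6],"turn": 0},
  {"delta_pos": [0,0,-6],"turn": 0},
])

```text
clock: 7.9
position: [0.6244, 0.2105, 0.1027]
eef_rot: [0.002, 0.279, 0.96, 0.001]
ft_force: [0.5, 0.6, 0.1]
width: 1.004
```

Emit:
drive_tool([
  {"delta_pos": [0,-3.7,0],"turn": 0},
  {"delta_pos": [0,-7.4,0],"turn": 0},
  {"delta_pos": [0,-11,0],"turn": 0},
  {"delta_pos": [0,-14.8,0],"turn": 0},
  {"delta_pos": [0,-14.8,0],"turn": 0},
])

```text
clock: 8.32
position: [0.5393, 0.0755, 0.0969]
eef_rot: [-0.002, 0.283, 0.959, -0.004]
ft_force: [0.3, -0.2, -0.2]
width: 1.001
```

Emit:
drive_tool([
  {"delta_pos": [0,0,0],"turn": 0},
  {"delta_pos": [0,0,0],"turn": 0},
  {"delta_pos": [0,0,0],"turn": 0},
  {"delta_pos": [0,0,0],"turn": 0},
  {"delta_pos": [0,0,0],"turn": 0},
])

```text
clock: 8.73
position: [0.5436, 0.086, 0.0992]
eef_rot: [-0.0, 0.278, 0.961, 0.0]
ft_force: [-0.0, -0.5, 1.0]
width: 0.996
```

Run:
```python
from h import *
go(.5415,.0825,.038); d=snap('wrist','w6')
```

```text
pos [0.5436 0.086  0.0992] ty 57.76 tilt [-0.     0.001 -1.   ] w 0.9961 F [-0.03 -0.46  0.98] t 8.7333
delta [-0.01 -0.42  6.12] turn 0.16 j7 0.61
```

View pics/w6.png

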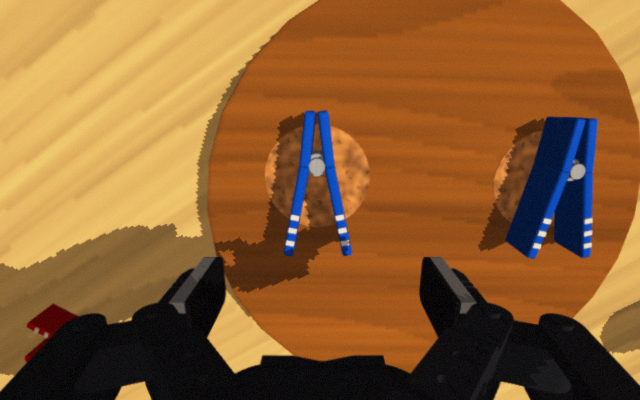

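The weak clip's handle ends are at (289,254) and (346,254), about 4 mm to -y. Descending to grip it.

Emit:
drive_tool([
  {"delta_pos": [0,-0.4,1.5],"turn": 0},
  {"delta_pos": [0,-0.4,3.2],"turn": 0},
  {"delta_pos": [0,-0.4,4.8],"turn": 0},
  {"delta_pos": [0,-0.4,6.0],"turn": 0},
  {"delta_pos": [0,-0.4,6.0],"turn": 0},
])

```text
clock: 9.2
position: [0.5393, 0.0813, 0.0367]
eef_rot: [-0.002, 0.278, 0.961, -0.001]
ft_force: [-0.4, -0.5, 0.4]
width: 1.002
```

Emit:
drive_tool([
  {"delta_pos": [0,0,0],"turn": 0},
  {"delta_pos": [0,0,0],"turn": 0},
  {"delta_pos": [0,0,0],"turn": 0},
  {"delta_pos": [0,0,0],"turn": 0},
  {"delta_pos": [0,0,0],"turn": 0},
], claw=-1, newtons=25)

```text
clock: 9.62
position: [0.5429, 0.0811, 0.0411]
eef_rot: [0.002, 0.279, 0.96, 0.0]
ft_force: [0.6, -1.5, 9.1]
width: 0.305
```

Emit:
drive_tool([
  {"delta_pos": [0,0,0],"turn": 0},
  {"delta_pos": [0,0,0],"turn": 0},
  {"delta_pos": [0,0,0],"turn": 0},
  {"delta_pos": [0,0,0],"turn": 0},
  {"delta_pos": [0,0,0],"turn": 0},
])

```text
clock: 10.03
position: [0.5435, 0.0814, 0.0415]
eef_rot: [0.002, 0.279, 0.96, 0.001]
ft_force: [0.3, 0.1, 6.8]
width: 0.236
```

Emit:
drive_tool([
  {"delta_pos": [0,0,-1],"turn": 0},
  {"delta_pos": [0,0,-2],"turn": 0},
  {"delta_pos": [0,0,-4],"turn": 0},
  {"delta_pos": [0,0,-6],"turn": 0},
  {"delta_pos": [0,0,-8],"turn": 0},
])

```text
clock: 10.45
position: [0.541, 0.0812, 0.1209]
eef_rot: [0.0, 0.278, 0.96, -0.0]
ft_force: [0.5, 0.0, -0.9]
width: 0.242
```

Run:
```python
from h import *
go(.472,-.347,.12); d=snap('wrist','w7')
```

```text
pos [0.541  0.0812 0.1209] ty 57.66 tilt [-0. -0. -1.] w 0.2419 F [ 0.49  0.03 -0.88] t 10.45
delta [-17.08 -39.87   0.09] turn 0.06 j7 0.636
```

View pics/w7.png

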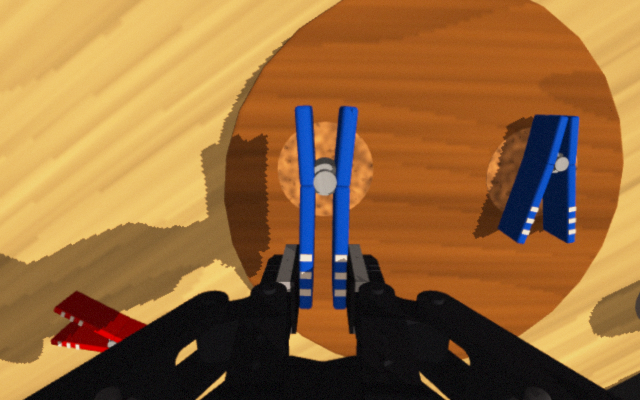

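The weak clip is held shut and lifted. Now to the cup, with the TCP 24 mm to the handle side of the cup centre.

Run:
```python
from h import *
go(.492,-.360,.15)
```

```text
pos [0.5437 0.0819 0.125 ] ty 57.67 tilt [ 0.007 -0.    -1.   ] w 0.2345 F [2.43 1.15 2.41] t 10.5
delta [-19.28 -40.1   -2.52] turn 0.07 j7 0.636
```

Emit:
drive_tool([
  {"delta_pos": [-0.8,-1.7,-1.2],"turn": 0},
  {"delta_pos": [-2.1,-4.4,-2.5],"turn": 0},
  {"delta_pos": [-3.4,-7.1,-2.5],"turn": 0},
  {"delta_pos": [-4.7,-9.8,-2.5],"turn": 0},
  {"delta_pos": [-6,-12.5,-2.5],"turn": 0},
])

```text
clock: 10.92
position: [0.5249, -0.0578, 0.1455]
eef_rot: [0.001, 0.278, 0.96, -0.0]
ft_force: [0.7, -0.4, -0.8]
width: 0.238
```

Emit:
drive_tool([
  {"delta_pos": [-1.4,-2.8,0],"turn": 0},
  {"delta_pos": [-2.8,-5.6,0],"turn": 0},
  {"delta_pos": [-4.2,-8.4,0],"turn": 0},
  {"delta_pos": [-5.6,-11.2,0],"turn": 0},
  {"delta_pos": [-7,-14,0],"turn": 0},
])

```text
clock: 11.33
position: [0.5089, -0.2137, 0.1453]
eef_rot: [0.0, 0.279, 0.96, -0.0]
ft_force: [0.1, 0.7, 0.2]
width: 0.235
```

Emit:
drive_tool([
  {"delta_pos": [-1.4,-3,0],"turn": 0},
  {"delta_pos": [-2.8,-6,0],"turn": 0},
  {"delta_pos": [-4,-9,0],"turn": 0},
  {"delta_pos": [-5,-11,0],"turn": 0},
  {"delta_pos": [-5.6,-12,0],"turn": 0},
])

```text
clock: 11.75
position: [0.4906, -0.3479, 0.1448]
eef_rot: [0.0, 0.281, 0.96, -0.001]
ft_force: [0.3, 0.7, 0.1]
width: 0.234
```

Emit:
drive_tool([
  {"delta_pos": [0,0,0],"turn": 0},
  {"delta_pos": [0,0,0],"turn": 0},
  {"delta_pos": [0,0,0],"turn": 0},
  {"delta_pos": [0,0,0],"turn": 0},
  {"delta_pos": [0,0,0],"turn": 0},
])

```text
clock: 12.17
position: [0.4931, -0.3417, 0.1446]
eef_rot: [0.0, 0.277, 0.961, 0.0]
ft_force: [-0.8, -0.5, -0.6]
width: 0.234
```

Run:
```python
from h import *
go(.492,-.360,.1); d=snap('wrist','w8'); 
hsv=cv2.cvtColor(d['frame'],cv2.COLOR_RGB2HSV); m=cv2.inRange(hsv,(3,200,60),(14,255,255));
```

```text
pos [ 0.4931 -0.3417  0.1446] ty 57.81 tilt [ 0.  0. -1.] w 0.2344 F [-0.76 -0.51 -0.56] t 12.1667
delta [-0.89 -1.61  4.46] turn 0.21 j7 1.434
```

View pics/w8.png

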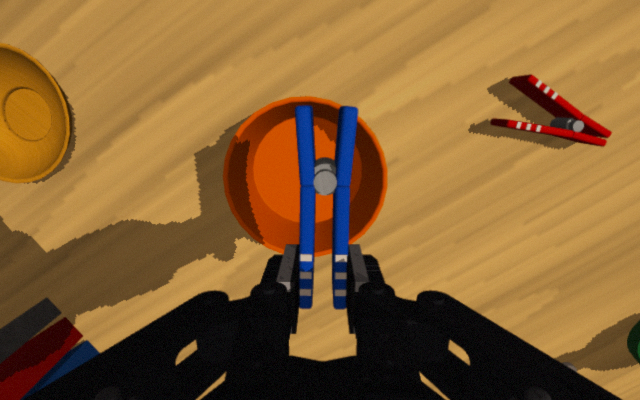

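The clip is held over the orange cup. The rim spans about u 224–387 and v 97–254.

Run:
```python
from h import *
d=load('w8'); P=plane(d,[[224,176],[387,176],[305,97],[305,254]],.045); print(P.round(4),np.linalg.norm(P[0]-P[1]),np.linalg.norm(P[2]-P[3]))
c=P.mean(0); print(c); go(c[0]+.0203,c[1]-.0129,.06)
```

```text
[[ 0.437  -0.393   0.045 ]
 [ 0.5017 -0.2901  0.045 ]
 [ 0.422  -0.3112  0.045 ]
 [ 0.5224 -0.3763  0.045 ]] 0.12151302848549056 0.11966949111880694
[ 0.47077322 -0.3426475   0.045     ]
pos [ 0.4929 -0.3421  0.1446] ty 57.78 tilt [ 0. -0. -1.] w 0.2332 F [ 0.02  0.15 -1.05] t 12.2167
delta [-0.56 -1.24  8.46] turn 0.18 j7 1.434
```

Emit:
drive_tool([
  {"delta_pos": [-0.4,-0.7,0],"turn": 0},
  {"delta_pos": [-0.7,-1.4,1],"turn": 0},
  {"delta_pos": [-0.7,-1.4,3],"turn": 0},
  {"delta_pos": [-0.7,-1.4,5],"turn": 0},
  {"delta_pos": [-0.7,-1.4,5],"turn": 0},
])

```text
clock: 12.63
position: [0.4875, -0.3588, 0.0894]
eef_rot: [-0.004, 0.279, 0.96, 0.001]
ft_force: [-0.4, 0.1, -0.7]
width: 0.231
```

Emit:
drive_tool([
  {"delta_pos": [0,0,0],"turn": 0},
  {"delta_pos": [0,0,0],"turn": 0},
  {"delta_pos": [0,0,0],"turn": 0},
  {"delta_pos": [0,0,0],"turn": 0},
  {"delta_pos": [0,0,0],"turn": 0},
])

```text
clock: 13.05
position: [0.4913, -0.3596, 0.0954]
eef_rot: [0.001, 0.279, 0.96, -0.0]
ft_force: [0.4, 0.0, -0.5]
width: 0.234
```

Run:
```python
from h import *
go(.4916,-.358,.018); d=snap('wrist','w9');
```

```text
pos [ 0.4913 -0.3596  0.0954] ty 57.64 tilt [ 0.001 -0.001 -1.   ] w 0.2342 F [ 0.43  0.01 -0.49] t 13.05
delta [0.07 0.16 7.74] turn 0.04 j7 1.432
```

View pics/w9.png

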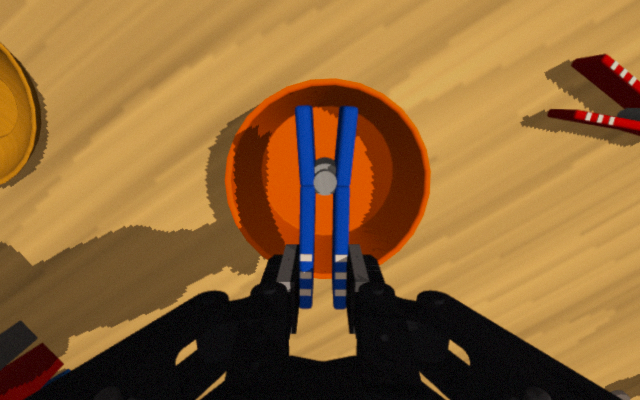

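The cup is centred under the clip (rim u 226–430). Its walls taper, so I'll release slightly above the floor.

Emit:
drive_tool([
  {"delta_pos": [0.2,0.2,1],"turn": 0},
  {"delta_pos": [0.2,0.2,2.5],"turn": 0},
  {"delta_pos": [0.2,0.2,4],"turn": 0},
  {"delta_pos": [0.2,0.2,5.2],"turn": 0},
  {"delta_pos": [0.2,0.2,6],"turn": 0},
])

```text
clock: 13.52
position: [0.4897, -0.356, 0.0326]
eef_rot: [-0.0, 0.279, 0.96, 0.0]
ft_force: [2.1, -0.9, 2.5]
width: 0.238
```

Emit:
drive_tool([
  {"delta_pos": [0,0,0.3],"turn": 0},
  {"delta_pos": [0,0,0.6],"turn": 0},
  {"delta_pos": [0,0,0.6],"turn": 0},
  {"delta_pos": [0,0,0.6],"turn": 0},
  {"delta_pos": [0,0,0.6],"turn": 0},
])

```text
clock: 13.93
position: [0.4903, -0.3566, 0.0287]
eef_rot: [0.0, 0.279, 0.96, -0.0]
ft_force: [1.4, -0.3, -0.6]
width: 0.234
```

Run:
```python
from h import *
go(.4916,-.358,.028); d=snap('wrist','w10'); d=snap('scene','s10')
cv2.imwrite('pics/s10z.png',cv2.resize(d['frame'][100:200,180:320,::-1],None,fx=5,fy=5))
```

```text
pos [ 0.4903 -0.3566  0.0287] ty 57.64 tilt [ 0. -0. -1.] w 0.2338 F [ 1.41 -0.28 -0.58] t 13.9333
delta [-0.19 -0.05  0.07] turn 0.04 j7 1.395
```

View pics/w10.png

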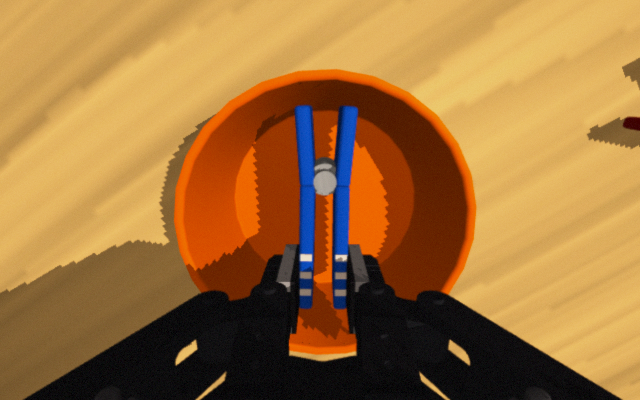

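View pics/s10z.png

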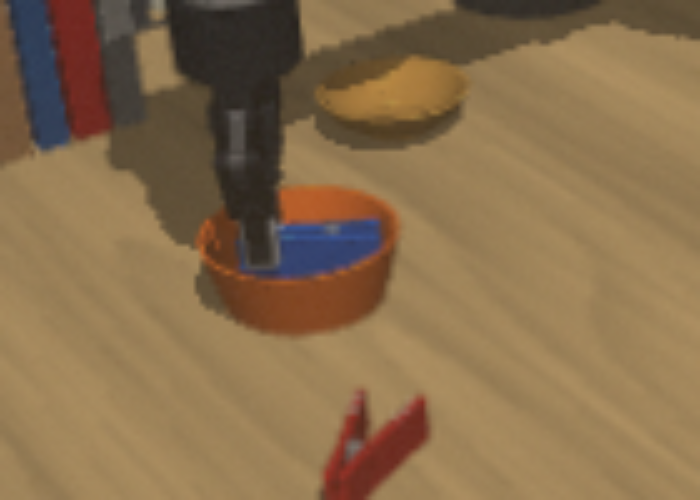

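The clip is inside the rim in both views and the force is about zero. Releasing with a partial opening, then raising.

Emit:
drive_tool([
  {"delta_pos": [0,0,0],"turn": 0},
  {"delta_pos": [0,0,0],"turn": 0},
  {"delta_pos": [0,0,0],"turn": 0},
  {"delta_pos": [0,0,0],"turn": 0},
  {"delta_pos": [0,0,0],"turn": 0},
], claw=0)

```text
clock: 14.45
position: [0.49, -0.3564, 0.0283]
eef_rot: [-0.0, 0.279, 0.96, -0.0]
ft_force: [0.3, 0.5, -0.1]
width: 0.504
```

Run:
```python
from h import *
go(.4916,-.358,.028); d=snap('wrist','w11')
```

```text
pos [ 0.49   -0.3564  0.0283] ty 57.64 tilt [-0.  0. -1.] w 0.5037 F [ 0.34  0.55 -0.09] t 14.45
delta [-0.22 -0.05  0.03] turn 0.04 j7 1.395
```

View pics/w11.png

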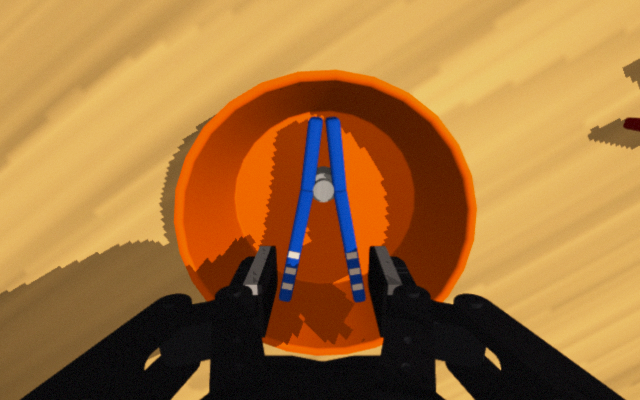

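The clip lies free in the cup, with gaps on both sides to the fingers. Going straight up.

Emit:
drive_tool([
  {"delta_pos": [0,0,-1],"turn": 0},
  {"delta_pos": [0,0,-2],"turn": 0},
  {"delta_pos": [0,0,-4],"turn": 0},
  {"delta_pos": [0,0,-7],"turn": 0},
  {"delta_pos": [0,0,-10],"turn": 0},
])

```text
clock: 14.92
position: [0.4899, -0.3561, 0.13]
eef_rot: [-0.0, 0.279, 0.96, 0.0]
ft_force: [-0.2, -1.1, 0.6]
width: 0.503
```

Emit:
drive_tool([
  {"delta_pos": [-1,0,-2],"turn": 0},
  {"delta_pos": [-2,0,-4],"turn": 0},
  {"delta_pos": [-3,0,-5],"turn": 0},
  {"delta_pos": [-3,0,-5],"turn": 0},
  {"delta_pos": [-3,0,-5],"turn": 0},
])

```text
clock: 15.33
position: [0.5159, -0.3725, 0.1795]
eef_rot: [0.001, 0.279, 0.96, -0.0]
ft_force: [-0.9, -0.4, -0.5]
width: 0.504
```

Emit:
drive_tool([
  {"delta_pos": [0,0,0],"turn": 0},
  {"delta_pos": [0,0,0],"turn": 0},
  {"delta_pos": [0,0,0],"turn": 0},
  {"delta_pos": [0,0,0],"turn": 0},
  {"delta_pos": [0,0,0],"turn": 0},
])

```text
clock: 15.75
position: [0.515, -0.3723, 0.1778]
eef_rot: [-0.0, 0.279, 0.96, 0.0]
ft_force: [0.3, -0.1, 0.0]
width: 0.502
```

Run:
```python
from h import *
go(.4916,-.358,.028); a=snap('wrist','w12')['frame']; b=snap('scene','s12')['frame']; c=snap('top','t12')
m=np.hstack([cv2.resize(a,(400,250)),cv2.resize(b,(400,250))])
n=cv2.resize(c['frame'][110:230,230:480],(800,384))
cv2.imwrite('pics/all12.png',np.vstack([m,cv2.resize(n,(700,336)) if 0 else n[:345]])[:,:,::-1])
hsv=cv2.cvtColor(c['frame'],cv2.COLOR_RGB2HSV); mm=cv2.inRange(hsv,(105,110,50),(125,255,255)); mm[:,:230]=0; mm[:,480:]=0; mm[:120]=0;mm[230:]=0
k,l,s,cc=cv2.connectedComponentsWithStats(cv2.dilate(mm,np.ones((3,3))))
for i in range(1,k):
    if s[i,4]<40: continue
    ys,xs=np.nonzero((l==i)&(mm>0)); P=plane(c,np.c_[xs,ys],.056)[:,:2]*1000
    print(cc[i],cv2.minAreaRect(P.astype(np.float32)))
```

```text
pos [ 0.515  -0.3723  0.1778] ty 57.64 tilt [-0.001  0.    -1.   ] w 0.5015 F [ 0.35 -0.12  0.05] t 15.75
delta [ 2.73 -0.04 14.98] turn 0.04 j7 1.447
[266.61983471 162.1446281 ] ((602.0879516601562, 219.81492614746094), (38.57413864135742, 82.53422546386719), 55.896671295166016)
[444.64102564 203.77777778] ((468.5902099609375, -338.66058349609375), (37.07442092895508, 82.85462188720703), 56.52484893798828)
```

View pics/all12.png

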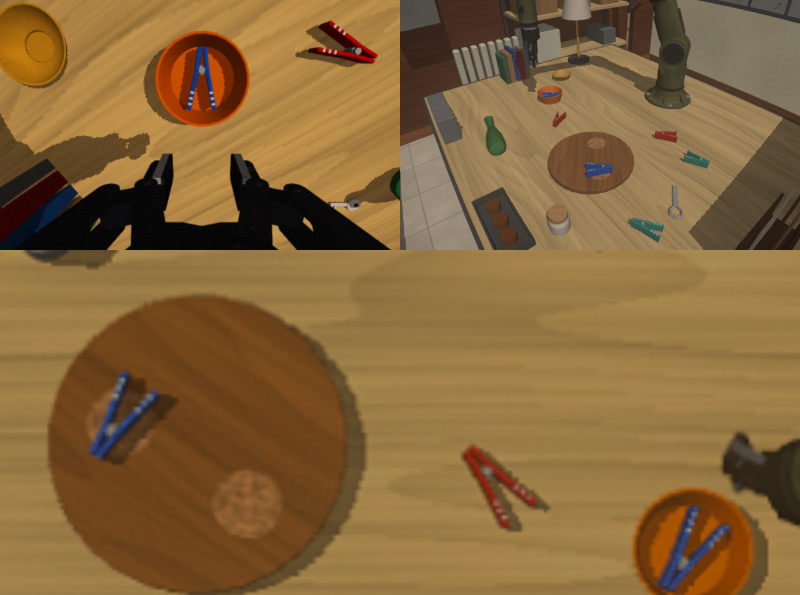

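All three views show the weak clip inside the upright cup. The firm clip is still on the turntable, moved about 2 mm, and the gripper is clear. Handing in.

Run:
```python
from bench import workorder
print(workorder.job_done())
```

```text
the job is handed in; nothing more can be done
None
```

The weak clip is in the orange cup and the firm clip is still on the turntable. I handed the job in at about 16 s; no verdict was reported.

- **Which clip was weak:** I squeezed both at 20 N on the turntable. The clip nearer the robot shut to about 20 mm, just under the 21–23 mm given. The other stayed at about 35 mm, so it is the firm one.
- **Placing it:** I squeezed the weak clip again by its handles at 25 N and lifted it. I let it go inside the cup about 1–2 cm above the floor, because the cup's walls taper.
- **Last checks:** The weak clip lies inside the cup, on edge and about 7 mm from the cup's centre. The cup stands upright. The firm clip is on edge and moved about 2 mm by the top camera. The gripper is clear, with wrist force near zero.
- **Disagreements:** The top and wrist cameras put the cup centre about 5 mm apart, so I aimed between the two. The fingertips pressed lightly down while squeezing, with up to 11 N at the wrist.

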